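Third hand at the leg fixture: cap a crate-stand leg and hold it against its plate

TASK

Lay the aluminium leg that has a black foot sticking half out of it into the two grey nests of the fixture, its bare end towards the steel mounting plate, then press the foot fully home and keep pushing, so that the leg is held tight against the plate with a steady push of about 12 N while a colleague drives the screw from behind. Do not ram it, and finish while still pushing: the job ends holding, with nothing let go. Leave the other leg, which has no foot yet, the yellow-lidded jar, the screwdriver, the roll of tape and the stack of spare plates where they are.

Things in the scene. Friction and masses are not known exactly. Their poses are not given: they have to be found in the camera images.
- leg: The work: a straight square aluminium tube, 200 mm long and 30 x 30 mm, 0.2 to 0.35 kg, lying on the table. Origin at the centre of its underside; x runs along the tube from the foot end (tube ends at x = -100 mm) to the bare end with the brass insert (x = +100 mm); z is up. The black foot is not counted in the 200 mm.
- foot (a joint): How far the leg's black ribbed foot stands out of the tube, in m: 0 = fully home; it starts 0.008 to 0.014 out. The ribs resist with about 5 N all the way (more if moved fast) and it stays where it is left. The leg slides in the nests far more easily than the foot goes in, so a push on the foot first slides the leg to the plate, then drives the foot in.
- foot_face (a point): Centre of the outer face of the black foot (a block 29 x 29 mm, 12 mm long along the leg): the place to push, along the leg's +x. It lies on the tube's axis, 15 mm above the leg's underside and 112 mm plus the joint value behind the leg's origin.
- fixture: Assembly fixture screwed to the table; it does not move. Origin at the centre of the underside of its plywood base (300 mm along x, 120 mm along y, 18 mm high); x points along the nests towards the plate, z up. The wooden stop block behind the plate is 90 mm wide and reaches 76 mm above the table. Nothing stands beyond the base's open end at x = -150 mm.
- seat (a point): Where the leg's origin must finally lie: the middle of the slot on the nest floor, at x = -10 mm, y = 0, z = 35 mm in the fixture, axes as the fixture's. A leg here touches the plate, and its foot, when home, ends at fixture x = -122 mm.
- nest_near (a point): Middle of the slot floor of the nest at the open end (fixture x = -75 mm, z = 35 mm). Two grey U-shaped nests, each 30 mm long in x; the other is at x = +55 mm. Slot 34 mm wide; cheeks 20 mm thick and 18 mm high over the slot floor, with flared lips up to 64 mm above the table, outside the slot. Between the nests 100 mm is free for the fingers, down to the base's top 18 mm above the table.
- plate: Bright steel mounting plate 60 x 60 x 4 mm fixed upright on the stop block, 20 to 80 mm above the table, square to the fixture's x axis. Origin at the centre of its front face, 90 mm along the fixture's x and 50 mm above the table, where the tube's end lands; x axis as the fixture's.
- bare_leg: The next leg, to leave alone: the same 200 x 30 x 30 mm aluminium tube, open and without a foot at its x = -100 mm end. Origin at the centre of its underside, x along the tube.
- jar: Amber glass jar with yellow lid, 48 mm across, 62 mm high, to leave alone. Origin under its centre.
- screwdriver: Hand screwdriver lying on the table beyond the fixture, about 200 mm long, to leave alone.
- tape: Roll of clear tape lying flat, 90 mm across, 24 mm high, to leave alone. Origin under its centre.
- plates: Stack of five spare steel plates, 60 x 60 x 20 mm, to leave alone. Origin under its centre.

How it is judged:
On the way, in this order (a step that is already met when the one before it is completed fails the run):
1. the leg lies in both nests, bare end towards the plate, with the foot not yet home (z of leg in the frame of fixture between 0.032 and 0.039 m and y of leg in the frame of fixture between -0.005 and 0.005 m and x of foot_face in the frame of fixture below -0.1 m and angle between the x axis of leg and the x axis of fixture, either way round below 0.06 rad and value of joint foot above 0.003 m), for 0.2 s.
2. the foot is pressed home (value of joint foot below 0.0015 m), for 0.2 s.
At the end, for the whole second after the job is handed in: The leg lies in both nests (within 4 mm of the slot's middle and 3 mm of its floor, square to within 3 degrees), bare end against the plate, foot home to within 1.5 mm, at rest; the fingers are on it (over 5 N) and it presses on the plate with 7 to 17 N throughout the last second (contact force between leg and plate between 7 and 17 N and contact force between the fingers and leg above 5 N and value of joint foot below 0.0015 m and z of leg in the frame of fixture between 0.032 and 0.038 m and y of leg in the frame of fixture between -0.004 and 0.004 m and x of foot_face in the frame of fixture below -0.1 m and angle between the x axis of leg and the x axis of fixture, either way round below 0.05 rad and linear speed of leg below 0.01 m/s); the arm keeps its last pose, push and grip.
It fails at once if the leg is rammed against the plate (over 40 N) (contact force between leg and plate above 40 N).
It fails at once if a bystander is pushed more than 20 mm (distance of any of bare_leg, jar, screwdriver, tape, plates from where it was at the start of the episode above 0.02 m).
It also fails if it takes over 64 s, if anything falls off the work surface, if the arm or the gripper's body presses on something with over 40 N, if the wrist force passes 120 N, or if a joint passes its speed limit or range.

ROBOT

A 6-joint arm with a two-finger parallel gripper is mounted at the origin on the work surface. World frame = base frame: x ahead of the robot, y to its left, z up, the work surface at z = 0. Lengths are in m, angles in rad, forces in N, time in s.
With the tool pointing down it reaches from about 0.275 to 0.875 m from the base axis. Payload 12.5 kg.
Tool frame: the origin (TCP) lies at the very end of the fingers, on their centre line; the grasp point (between the pads) lies 19 mm behind it; z points along the fingers, y is the line along which they close (so a half turn about z gives the same grasp; the last joint's range is limited). The gripper opens to 85 mm and grips with 20 to 120 N. Pads are 22 mm wide; open, the fingers measure 114 mm over their backs; the gripper's body (76 mm by 85 mm) begins 54 mm behind the grasp point. The pads swing forward as they close: fully open they stand 13 mm farther back than shut.
Start: joints at [-1.348, 0.351, 1.652, -0, 1.139, -0.085], TCP at [0.167, -0.524, 0.231] pointing down, gripper open.
Joint ranges: [-2.75, 2.75], [-0.79, 2.1], [0.01, 2.65], [-1.57, 4.71], [0.07, 3.14], [-2.87, 2.87]. Speed limits (rad/s): [2.22, 2.22, 2.79, 3.14, 3.14, 3.14].

INTERFACE

Orientations are given as a 3x3 rotation matrix whose columns are the frame's x, y, z axes.
In Python, from bench import manip gives the robot as it stands. Calls block until the motion is done:
- manip.move_ptp(position, orientation): joint-space move of the TCP to a pose.
- manip.move_l(position, attitude=None, max_speed=0.15): straight line of the TCP; attitude=None keeps the orientation; max_speed is the mean speed in m/s.
- manip.move_j(angles): joint-space move.
- manip.set_gripper(opening, effort=None): opening from 0.0 (shut) to 1.0 (fully open); effort is the grip in N (None keeps the last); returns when the fingers have stopped.
- manip.dwell(seconds).
- manip.inverse_kinematics(position, orientation): joint angles nearest the present ones, or None.
- manip.grab_frame(name): name is "side" or "top" or "wrist"; returns (picture, depth): 480x640x3 uint8, red, green, blue; 480x640 float32, m along the optical axis (not along the pixel's ray), 0 where there is no reading.
- manip.get_calibration(name): a dict with "camera_matrix" (3x3 intrinsics, pixels), "R" (3x3) and "t" (3): a world point X has camera coordinates R X + t. Camera axes: x right, y down, z forward; pixel columns grow to the right and rows downward; lengths in m; the calibration is good to about 2 mm. A picture is of the moment at which its call begins: read the wrist's pose just before it. get_calibration takes no time and is no camera call; for the wrist camera it gives the pose at the moment of the call.
A pose or a line that the arm cannot do raises manip.Unreachable and nothing moves.
- manip.sign_off(): hands the job in; it is judged then, once.
Trained networks look in the newest picture that a camera, given by its name, has taken for a name from the list of things; names that differ only in an ending like _2 or _b are one class to them, and where a whole thing is asked for, a point or a joint stands for the part that bears it (a point fixed in the world has none). Each returns a list of dicts, best first, with "confidence" (0 to 1); they miss things now and then, are a little off and sometimes report something else, mostly with a low value. They report only what shows in the picture. A call takes as long as a camera call.
- manip.look_for(camera, name): "at" ([x, y, z] in m, in world coordinates, good to about 4 mm: the middle of the surface that is visible of it).
Readings, each from a call of its own:
- manip.current_time(): time.
- manip.current_qpos(): joint angles.
- manip.current_joint_vel(): joint speeds.
- manip.current_joint_torque(): joint torques, N m.
- manip.current_ee_pos(): TCP position.
- manip.current_tcp_rot(): TCP orientation.
- manip.current_force(): force on the tool from outside, world axes, zero at the start.
- manip.current_ft_torque(): the same for the moment, N m.
- manip.current_grip_width(): opening from 0.0 (shut) to 1.0 (fully open).
- manip.current_grip_force(): force on a finger pad.
Only numpy, scipy, OpenCV 4.12 (cv2) and the standard library are available. Lean on these libraries where they do the work, as an engineer would, in place of code of your own. Each camera call takes 0.05 s, during which the arm holds its last target. There are 200 camera calls.

## Working session

There is one attempt and no reset: what is moved stays moved. The work goes in short steps, each a Python script; the robot and the scene stay as the last script left them, time stands still between calls to the robot, and variables do not carry over. Pictures are saved under pics/ and viewed, at most 10 in all, crops included, and the job is handed in when it is done.

```bash
mkdir -p pics; ls; python3 - <<'E'
from bench import manip
import cv2
for c in ("top","side"):
    p,d=manip.grab_frame(c); cv2.imwrite(f"pics/{c}0.png",p[...,::-1])
    for n in ("leg","foot","fixture","plate","bare_leg","nest_near","jar","tape","plates","screwdriver"):
        try: r=manip.look_for(c,n)
        except Exception as e: print(c,n,e); continue
        print(c,n,[([round(float(v),3) for v in q["at"]],round(q["confidence"],2)) for q in r[:3]])
k=manip.get_calibration("top"); print(k)
print(manip.current_time())
E
```

```text
pics
top leg [([0.453, -0.251, 0.028], 0.75), ([0.636, 0.063, 0.018], 0.61)]
top foot [([0.487, -0.351, 0.029], 0.74)]
top fixture [([0.642, 0.062, 0.022], 0.62)]
top plate [([0.644, 0.146, 0.064], 0.45)]
top bare_leg [([0.43, 0.222, 0.03], 0.67)]
top nest_near [([0.641, 0.059, 0.016], 0.8)]
top jar [([0.436, 0.002, 0.062], 0.79), ([0.642, 0.061, 0.016], 0.26)]
top tape [([0.636, 0.387, 0.025], 0.88), ([0.488, -0.35, 0.028], 0.4)]
top plates [([0.604, -0.393, 0.024], 0.6)]
top screwdriver [([0.758, 0.009, 0.02], 0.92)]
side leg [([0.449, -0.232, 0.032], 0.73), ([0.648, 0.152, 0.08], 0.62)]
side foot [([0.488, -0.347, 0.029], 0.54), ([0.431, 0.24, 0.028], 0.22)]
side fixture [([0.641, 0.1, 0.015], 0.67)]
side plate [([0.65, 0.153, 0.082], 0.54), ([0.638, 0.106, 0.019], 0.26)]
side bare_leg [([0.432, 0.24, 0.03], 0.87)]
side nest_near [([0.637, 0.105, 0.021], 0.93)]
side jar [([0.43, 0.025, 0.048], 0.83)]
side tape [([0.626, 0.388, 0.024], 0.73)]
side plates [([0.603, -0.389, 0.019], 0.93)]
side screwdriver [([0.757, 0.018, 0.018], 0.66), ([0.627, 0.386, 0.023], 0.23)]
{'camera_matrix': array([[530.10256317,   0.        , 322.03513148],
       [  0.        , 530.10256317, 240.13503355],
       [  0.        ,   0.        ,   1.        ]]), 'R': array([[-0.01166654, -0.99958068,  0.02650198],
       [-0.98867773,  0.00756594, -0.1498636 ],
       [ 0.14960025, -0.02795031, -0.98835143]]), 't': array([-0.00963511,  0.56946875,  0.96076474])}
1.1
```

View pics/top0.png

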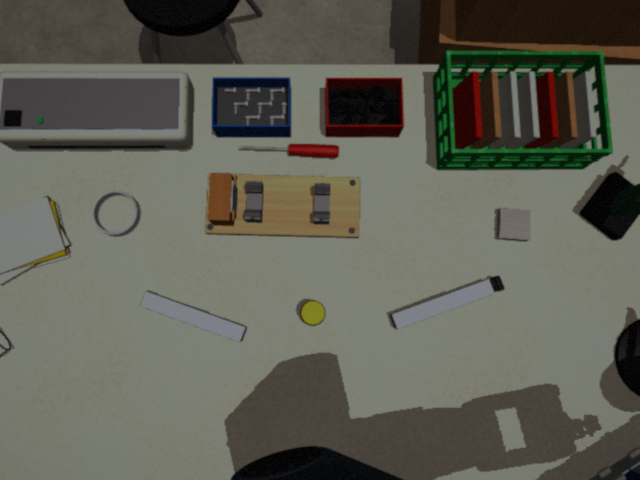

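View pics/side0.png

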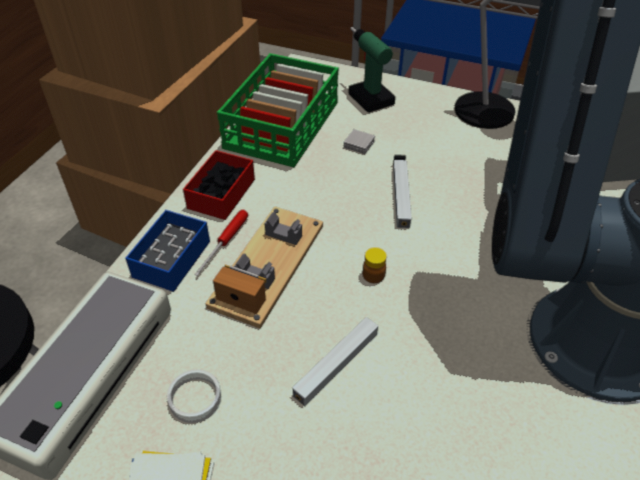

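Top view: the footed leg runs from its bare end (395,322) to the foot (497,284). The fixture spans (205,175) to (360,237), with its stop block and plate at the left (+y) end. The networks' results agree, and the bare leg is the one at (195,316). Next I'll take closer wrist views of the fixture and the leg.

```bash
cat > h.py <<'E'
from bench import manip
import numpy as np, cv2
def rot(a, flip=False):
    """tool down; tool x along +-(cos a, sin a): leg axis angle a"""
    s=-1 if flip else 1
    x=np.array([np.cos(a),np.sin(a),0])*s; z=np.array([0,0,-1.]); return np.c_[x,np.cross(z,x),z]
def topz(cal,uv,z):
    """pixel -> world point on plane z"""
    K=np.array(cal["camera_matrix"]);R=np.array(cal["R"]);t=np.array(cal["t"])
    uv=np.atleast_2d(uv); r=(R.T@np.linalg.inv(K)@np.c_[uv,np.ones(len(uv))].T).T
    c=-R.T@t; return c+r*((z-c[2])/r[:,2])[:,None]
def cloud(cal,d):
    K=np.array(cal["camera_matrix"]);R=np.array(cal["R"]);t=np.array(cal["t"])
    v,u=np.mgrid[:480,:640]; P=np.stack([(u-K[0,2])/K[0,0]*d,(v-K[1,2])/K[1,1]*d,d],-1)
    return (P-t)@R
E
python3 - <<'E'
from h import *
import pickle
print(np.round(manip.current_tcp_rot(),2))
for f in (0,1): print(manip.inverse_kinematics([0.64,0.06,0.3],rot(np.pi/2,f)),manip.inverse_kinematics([0.45,-0.25,0.2],rot(np.radians(108.8),f)))
def best(p,a):
    c=[(abs(q[5]),f) for f in (0,1) if (q:=manip.inverse_kinematics(p,rot(a,f))) is not None]; return rot(a,min(c)[1])
for n,p,a in (("leg",[0.453,-0.255,0.28],np.radians(108.8)),("fix",[0.62,0.06,0.30],np.pi/2)):
    manip.move_ptp(p,best(p,a)); manip.dwell(0.3)
    cal=manip.get_calibration("wrist"); im,d=manip.grab_frame("wrist")
    pickle.dump((cal,im,d),open(f"{n}.pkl","wb")); cv2.imwrite(f"pics/{n}1.png",im[...,::-1])
    print(n,manip.current_time(),np.round(manip.current_ee_pos(),4))
    for w in (("leg","foot") if n=="leg" else ("fixture","plate","nest_near")): print(w,[(np.round(q["at"],3),round(q["confidence"],2)) for q in manip.look_for("wrist",w)])
E
```

```text
[[ 0.95  0.3   0.  ]
 [ 0.3  -0.95  0.  ]
 [ 0.   -0.   -1.  ]]
[ 2.10744919e-02  4.69733762e-01  1.30451774e+00 -4.44089210e-16
  1.36734115e+00  2.10744919e-02] [-5.97551383e-01  3.23792857e-01  1.77515385e+00 -4.44089210e-16
  1.04264595e+00 -9.25673282e-01]
None [-5.97551383e-01  3.23792857e-01  1.77515385e+00 -4.44089210e-16
  1.04264595e+00  2.21591937e+00]
leg 2.9167 [ 0.4528 -0.2553  0.2799]
leg [(array([ 0.45 , -0.24 ,  0.029]), 0.96), (array([ 0.642, -0.051,  0.018]), 0.52)]
foot [(array([ 0.484, -0.348,  0.028]), 0.78)]
fix 4.7083 [0.62   0.0596 0.3001]
fixture [(array([0.648, 0.081, 0.017]), 0.88)]
plate [(array([0.646, 0.154, 0.078]), 0.6)]
nest_near [(array([0.645, 0.083, 0.02 ]), 0.76)]
```

View pics/leg1.png

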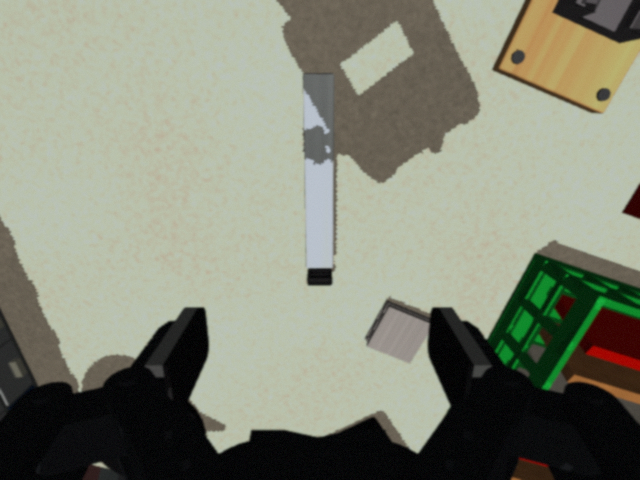

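View pics/fix1.png

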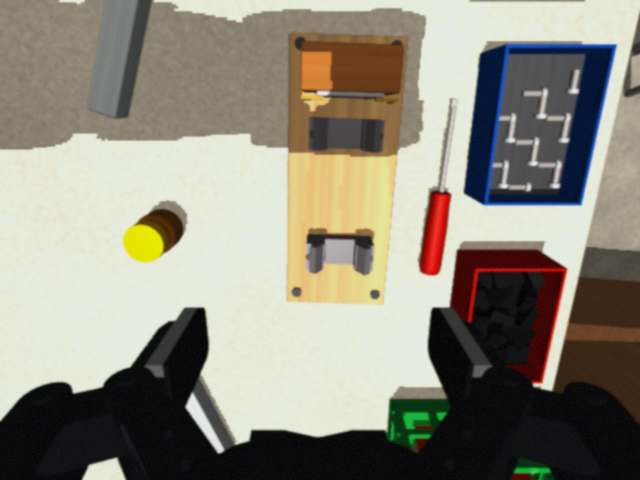

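```bash
python3 - <<'E'
from h import *
import pickle
for n in("leg","fix"):
    cal,im,d=pickle.load(open(n+".pkl","rb")); W=cloud(cal,d); ok=d>0
    x,y,z=W[...,0],W[...,1],W[...,2]
    def rect(m,name):
        P=W[m][:,:2].astype(np.float32); 
        if len(P)<20: print(name,len(P));return
        r=cv2.minAreaRect(P*1000); print(name,len(P),"c",np.round(np.array(r[0])/1000,4),"size",np.round(r[1],1),"ang",round(r[2],2),"z",round(float(np.median(W[m][:,2])),4))
    if n=="leg":
        m=ok&(z>0.02)&(z<0.04)&(abs(x-.453)<.1)&(y>-.40)&(y<-.12)
        rect(m,"leg+foot"); rect(m&(im.sum(2)>300),"alu")
        rect(m&(im.sum(2)<150),"foot")
        print("table z",np.median(z[ok&(abs(z)<.015)]))
    else:
        f=ok&(abs(x-.645)<.08)&(y>-.15)&(y<.28)
        rect(f&(z>.012)&(z<.024),"base"); rect(f&(z>.058)&(z<.069)&(y<0.03),"nestA lips"); rect(f&(z>.058)&(z<.069)&(y>0.06)&(y<.14),"nestB lips")
        rect(f&(z>.03)&(z<.04)&(y<.03),"floorA"); rect(f&(z>.03)&(z<.04)&(y>.06)&(y<.14),"floorB"); rect(f&(z>.071)&(z<.079),"block")
        print("table z",np.median(z[ok&(abs(z)<.01)]))
E
```

```text
leg+foot 6105 c [ 0.4534 -0.2532] size [ 30.1 222.8] ang 19.07 z 0.0301
alu 4983 c [ 0.4536 -0.2537] size [ 30.1 221.7] ang 19.07 z 0.0301
foot 356 c [ 0.4863 -0.3478] size [25.  18.6] ang 19.22 z 0.0283
table z 0.0001713270535471113
base 18794 c [0.6458 0.0612] size [300.  120.2] ang 88.14 z 0.0181
nestA lips 589 c [ 0.6433 -0.0139] size [31.  65.8] ang 88.05 z 0.0623
nestB lips 781 c [0.6476 0.116 ] size [30.1 66.1] ang 88.08 z 0.0624
floorA 876 c [ 0.6433 -0.0139] size [31.2 73.7] ang 88.32 z 0.0351
floorB 1005 c [0.6417 0.1162] size [30.1 61.8] ang 88.12 z 0.0352
block 5190 c [0.6496 0.1709] size [48.6 90.2] ang 87.96 z 0.0761
table z 0.00019373587293654174
```

The wrist view shows the leg at (318,175) with its foot at (319,276). The fixture base spans (290,35) to (405,300), with the nests at (345,133) and (340,253). The depth fits agree with the known sizes: the fixture axis is at 88.1°, and the leg at 109.1° with its foot about 11 mm out. Next I'll pick it up and place it.

```bash
cat >> h.py <<'E'
AL=np.radians(109.07); AF=np.radians(88.1)
FC=np.array([0.6458,0.0612,0])
def fix(x,y,z):
    c,s=np.cos(AF),np.sin(AF); return FC+[c*x-s*y,s*x+c*y,z]
RF=rot(AF)
E
python3 - <<'E'
from h import *
L=np.array([0.4497,-0.2424,0]); g=0.004
manip.move_ptp(L+[0,0,0.10],rot(AL)); manip.move_l(L+[0,0,g],max_speed=.1)
manip.set_gripper(0.0,40); print("grip",manip.current_grip_width(),manip.current_grip_force())
manip.move_l(L+[0,0,0.16]); print(manip.current_grip_width(),manip.current_force())
manip.move_ptp(fix(-.018,0,.16),RF); manip.move_l(fix(-.018,0,.035+g+.032)); manip.dwell(.3)
f0=manip.current_force(); print("f0",f0)
im,_=manip.grab_frame("top"); cv2.imwrite("pics/pre.png",cv2.resize(im[140:270,170:400,::-1],None,fx=3,fy=3))
for h in np.arange(.028,-.0001,-.004):
    manip.move_l(fix(-.018,0,.035+g+h),max_speed=.04); f=manip.current_force()-f0; print(round(h,3),np.round(f,1))
    if np.linalg.norm(f)>15: break
print(manip.current_time(),manip.current_ee_pos(),fix(-.018,0,.035+g))
im,_=manip.grab_frame("side"); cv2.imwrite("pics/placed.png",cv2.resize(im[180:340,180:380,::-1],None,fx=3,fy=3))
E
```

```text
grip 0.3423641476226493 40.673022866249084
0.33937409620895326 [-0.52956045  0.20911735 -2.39490854]
f0 [ 0.04459172 -0.39256213 -3.89857572]
0.028 [-0.5  0.5  1.3]
0.024 [-0.4  0.1  1.4]
0.02 [-0.4  0.9  0.4]
0.016 [-0.2  0.4  1.3]
0.012 [0.2 0.9 0.5]
0.008 [1.1 0.2 1.1]
0.004 [-0.3  0.3  1.5]
0.0 [0.6 0.4 4.5]
13.5833 [0.6457306  0.04321327 0.0393382 ] [0.64520321 0.0432099  0.039     ]
```

View pics/placed.png

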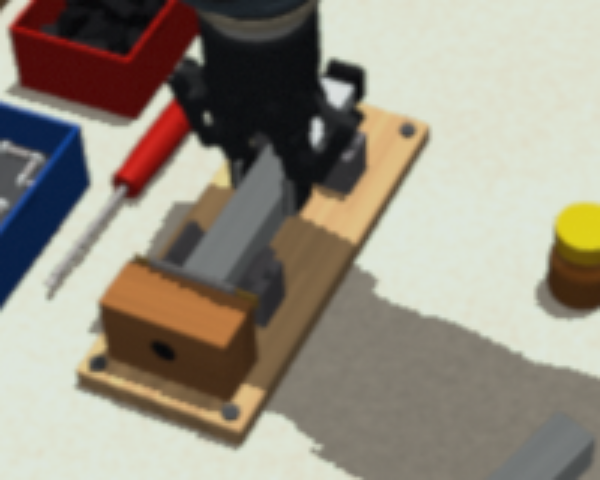

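The leg appears to lie between the cheeks of both nests, with its bare end close to the plate. I'll release it, back off and check with the wrist camera.

```bash
python3 - <<'E'
from h import *
manip.set_gripper(1.0); p=manip.current_ee_pos()
manip.move_l(p+[0,0,.13]); manip.set_gripper(0.0,40)
manip.move_l(fix(-.19,0,.2)); manip.dwell(.3)
cal=manip.get_calibration("wrist"); im,d=manip.grab_frame("wrist"); cv2.imwrite("pics/rel.png",im[...,::-1])
W=cloud(cal,d); c,s=np.cos(AF),np.sin(AF); D=W-FC; X=c*D[...,0]+s*D[...,1]; Y=-s*D[...,0]+c*D[...,1]; Z=D[...,2]
m=(d>0)&(abs(Y)<.025)&(Z>.058)&(Z<.07)&(X<.088)&(X>-.16)
mm=m&(abs(X+.01)<.045); print("tube top z",np.median(Z[mm]))
r=cv2.minAreaRect(np.c_[X[mm],Y[mm]].astype(np.float32)*1000); print("mid part (fix frame)",r)
n=m&(abs(Y)<.01); print("x extent",X[n].min(),X[n].max()); 
for lo in(-.1,-.05,0,.05): q=m&(abs(X-lo)<.01); print(lo,np.median(Z[q]))
print(manip.current_time(),manip.current_force())
E
```

```text
tube top z 0.06518790422342813
mid part (fix frame) ((-48.81904602050781, -0.45053863525390625), (12.31070327758789, 29.716737747192383), 0.139734148979187)
x extent -0.14030543211154306 -0.04265435919959247
-0.1 0.06518358418103444
-0.05 0.06518211974906846
0 nan
0.05 nan
17.6667 [-0.13099292 -0.03172854 -0.03983497]
  return _methods._mean(a, axis=axis, dtype=dtype,
  ret = ret.dtype.type(ret / rcount)
```

View pics/rel.png

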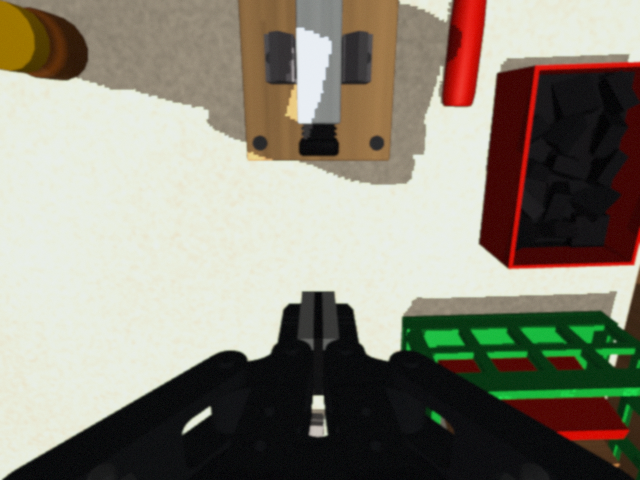

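The leg is seated: its top is 65.2 mm above the table, it is square to the fixture and 0.5 mm off centre. The foot, at (319,140) in the picture, has its face at fixture x ≈ −140 mm. Now the guarded push.

```bash
python3 - <<'E'
from h import *
z=.040; y=-.0003; u=np.array([np.cos(AF),np.sin(AF),0])
manip.move_l(fix(-.185,y,z)); manip.move_l(fix(-.158,y,z),max_speed=.06); manip.dwell(.3)
f0=manip.current_force()
def push(): return -float(np.mean([(manip.current_force()-f0)@u for _ in range(4)]))
x=-.158; log=[]
while x<-.118:
    x+=.0005 if x<-.1365 else .0002
    manip.move_l(fix(x,y,z),max_speed=.012); F=push(); a=(manip.current_ee_pos()-FC)@u
    log.append((round(x*1000,1),round(a*1000,2),round(F,1)))
    if F>8: manip.dwell(.1); F=push(); log.append(("settled",round(F,1)))
    if F>11.5 or manip.current_time()>55: break
print(*log); manip.dwell(.5); print(push(),manip.current_time(),(manip.current_ee_pos()-FC)@u,np.round(manip.current_force()-f0,2))
np.save("f0.npy",f0)
E
```

```text
(-157.5, np.float64(-157.53), 0.5) (-157.0, np.float64(-156.95), 1.5) (-156.5, np.float64(-156.45), 1.4) (-156.0, np.float64(-155.97), 0.4) (-155.5, np.float64(-155.5), 0.6) (-155.0, np.float64(-154.98), 0.6) (-154.5, np.float64(-154.48), 1.3) (-154.0, np.float64(-153.96), -0.0) (-153.5, np.float64(-153.46), 0.6) (-153.0, np.float64(-152.97), -0.1) (-152.5, np.float64(-152.64), 2.1) (-152.0, np.float64(-152.04), 3.0) (-151.5, np.float64(-151.46), 2.6) (-151.0, np.float64(-150.95), 2.1) (-150.5, np.float64(-150.43), 2.4) (-150.0, np.float64(-149.96), 1.7) (-149.5, np.float64(-149.45), 2.6) (-149.0, np.float64(-148.95), 2.0) (-148.5, np.float64(-148.46), 2.1) (-148.0, np.float64(-147.94), 2.6) (-147.5, np.float64(-147.43), 1.4) (-147.0, np.float64(-146.94), 2.1) (-146.5, np.float64(-146.44), 3.5) (-146.0, np.float64(-145.95), 2.1) (-145.5, np.float64(-145.45), 1.9) (-145.0, np.float64(-144.94), 2.5) (-144.5, np.float64(-144.66), 4.4) (-144.0, np.float64(-144.15), 5.3) (-143.5, np.float64(-143.6), 6.6) (-143.0, np.float64(-143.06), 5.9) (-142.5, np.float64(-142.49), 5.3) (-142.0, np.flo
[... 438 characters left out ...]
 (-136.1, np.float64(-136.11), 5.4) (-135.9, np.float64(-135.92), 5.5) (-135.7, np.float64(-135.71), 5.5) (-135.5, np.float64(-135.49), 5.9) (-135.3, np.float64(-135.3), 5.2) (-135.1, np.float64(-135.08), 5.0) (-134.9, np.float64(-134.89), 5.8) (-134.7, np.float64(-134.68), 5.4) (-134.5, np.float64(-134.49), 6.1) (-134.3, np.float64(-134.29), 5.0) (-134.1, np.float64(-134.22), 5.7) (-133.9, np.float64(-134.2), 7.5) (-133.7, np.float64(-134.24), 9.3) ('settled', 8.5) (-133.5, np.float64(-134.2), 9.7) ('settled', 10.1) (-133.3, np.float64(-134.16), 9.7) ('settled', 10.6) (-133.1, np.float64(-134.17), 12.5) ('settled', 11.9)
12.832416909283005 35.6833 -0.13416801728902814 [ -2.59 -12.75  -0.88]
```

The foot travelled 10.5 mm after the leg met the plate, then stopped hard, so it is home. I'll confirm the push is steady and hand in.

```bash
python3 - <<'E'
from h import *
f0=np.load("f0.npy"); u=np.array([np.cos(AF),np.sin(AF),0]); F=[]
for _ in range(20): manip.dwell(.05); F.append(-(manip.current_force()-f0)@u)
print(np.mean(F),np.min(F),np.max(F),(manip.current_ee_pos()-FC)@u,manip.current_time())
if 10.5<np.mean(F)<15: print(manip.sign_off())
E
```

```text
12.357359385614584 11.643181659147345 13.314816116679147 -0.13418632451322005 36.6833
the job is handed in; nothing more can be done
None
```

The job is handed in at about 37 s with the arm still pushing: the leg lies in both nests against the plate, the foot is home, and the push at the wrist averages 12.4 N (11.6–13.3 N over the last second); no verdict came back, and I took no picture after the final push.

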